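# Seat the specimen plate with the swing clip

### The job

Push the specimen plate along its channel until it is fully home against the end stop, using only the spring clip: swing the clip round on its pivot screw onto the plate's edge and keep it pressed there, gently, for two seconds. Then swing the clip clear again, out of the channel beside the plate, so that the plate lies home and free, and let go. Do not touch the plate itself, do not press hard enough to crack it, and leave the other things on the table alone.

Things in the scene. Friction and masses are not known exactly. Their poses are not given: they have to be found in the camera images.
- stand: Fixed pale wooden block, 225 x 150 x 40 mm; origin on its underside, under the middle of a home plate. In its axes (mm) it covers x -150..75, y -45..105. Along x runs a channel 49 mm wide between two rails (6 mm high, 8 wide, x -75..60, middles y +-28.5). An aluminium end stop, 18 mm high, closes the +x end, face at x = 50. Clip pivot at x -56, y 80.
- clip (a joint): Swing of the steel clip about its vertical pivot screw, rad, growing counter-clockwise from above. 0: arm along the stand's -x, beside the channel. 1.57: arm along the stand's -y, across the channel, nose on a home plate's end edge, give or take 0.07. Travel -0.1..1.9. Friction, 0.12 N m (2.7 N at the post), keeps it where it is left. Up to 0.5 the nose is outside the channel.
- clip_post (a point): Middle of the upright black round post on the clip by which it is swung, 14 mm diameter, 45 mm from the pivot axis along the arm. This point is 74 mm above the table; the post reaches from 52 to 96 mm. It is rigid with the clip's root.
- clip_arm (a point): On the steel clip arm, 50 mm from the pivot axis and 50 mm up, where its rigid root ends. From here goes on a springy leaf ending in an upright round nose (12 mm diameter, 43 to 53 mm above the table, 80 mm from the axis). The leaf has been bent by use: unmeasured, the nose sits up to 5 mm to either side of the arm's line.
- clip_pivot (a point): On the vertical axis of the clip's pivot screw, at stand x -56, y 80 mm, 50 mm above the table. The nose pushes the plate's -x end edge along the channel. The leaf yields only 1 mm per 6 N at the nose. A force F there is felt as about 1.78 F at the post, plus 2.7 N of pivot friction. Where the nose meets the plate is not measured: judge the press by force.
- plate: Loose clear plate with a leaf on it, 100 (x) x 44 (y) x 12 mm, 50 to 100 g, in the channel 8 to 22 mm short of the stop. Origin under its centre, x towards the stop; its top is 52 mm above the table. Only the clip may touch it. It slides with under 1 N. Once home it needs 2.5 to 10 N from the nose (5 N is right); over 10 N cracks it.
- plate_end (a point): Middle of the plate's end face nearest the stop, half-way up its thickness. Home: this point is at x = 50 mm in the stand's axes.
- pot: Bystander: terracotta pot with a small plant, 96 mm wide, 160 mm tall, origin under its centre. Leave alone.
- magnifier: Bystander: hand magnifier lying flat, 80 mm lens ring with a 90 mm wooden handle, origin under the lens centre. Leave alone.
- jar: Bystander: glass jar with a wooden cap, 66 mm wide, 85 mm tall, origin under its centre. Leave alone.
Things that resemble listed ones, but are neither listed nor needed, are in the scene too. What is meant by the plate is not orange, and is the larger of those in its own colour.

How it is judged:
On the way, in this order (a step that is already met when the one before it is completed fails the run):
1. the clip's nose presses the plate home against the stop, at 2.5 N or more, for a second (x of plate_end in the frame of stand above 0.0485 m and linear speed of plate below 0.005 m/s and contact force between clip and plate above 2.5 N), for 1 s.
2. the clip is swung clear of the channel again (value of joint clip below 0.5 rad), for 0.2 s.
At the end, for the whole second after the job is handed in: The plate lies flat in the channel at rest with its end within 1.5 mm of the stop face and square to within 0.06 rad; the clip stands still at 0.5 rad or less, outside the channel (x of plate_end in the frame of stand above 0.0485 m and linear speed of plate below 0.005 m/s and value of joint clip below 0.5 rad and velocity of joint clip between -0.05 and 0.05 rad/s and z of plate_end in the frame of stand below 0.048 m and angle between the x axis of plate and the x axis of stand, either way round below 0.06 rad); the robot touches nothing.
It fails at once if the clip presses the plate with more than 10 N (contact force between clip and plate above 10 N).
It fails at once if the robot touches the plate (contact force between any of the fingers, the arm and plate above 0.3 N).
It fails at once if a bystander is moved by more than 20 mm (distance of any of pot, magnifier, jar from where it was at the start of the episode above 0.02 m).
It also fails if it takes over 64 s, if anything falls off the work surface, if the arm or the gripper's body presses on something with over 40 N, if the wrist force passes 120 N, or if a joint passes its speed limit or range.

### The arm

A 6-joint arm with a two-finger parallel gripper is mounted at the origin on the work surface. World frame = base frame: x ahead of the robot, y to its left, z up, the work surface at z = 0. Lengths are in m, angles in rad, forces in N, time in s.
With the tool pointing down it reaches from about 0.3 to 0.775 m from the base axis. Payload 14.6 kg.
Tool frame: the origin (TCP) lies at the very end of the fingers, on their centre line; the grasp point (between the pads) lies 19 mm behind it (bot.pinch_z is the distance from the TCP to the grasp point, in m); z points along the fingers, y is the line along which they close (so a half turn about z gives the same grasp; the last joint's range is limited). The gripper opens to 85 mm and grips with 20 to 120 N. Pads are 22 mm wide; open, the fingers measure 114 mm over their backs; the gripper's body (76 mm by 85 mm) begins 54 mm behind the grasp point. The pads swing forward as they close: fully open they stand 13 mm farther back than shut.
Start: joints at [-0.067, 0.3, 1.521, -0, 1.321, -0.067], TCP at [0.55, -0, 0.231] pointing down, gripper open.
Joint ranges: [-3.03, 3.03], [-0.79, 2.21], [0.23, 2.52], [-1.04, 4.18], [0, 3.07], [-2.55, 2.55]. Speed limits (rad/s): [2.22, 2.22, 2.57, 3.14, 3.14, 3.14].

### API

Orientations are given as a unit quaternion [w, x, y, z].
In Python, from rig import monitor, imaging, workorder, bot gives the robot as it stands. The module is installed in compiled form; this text tells all that it offers.
- The arm moves only by the tool arm_command, never from a script. Its argument "plan" is a list of rows, each an object with "linear": the shift along the tool's x, y, z in m, a list of three; "roll": the turn about the tool's z in degrees. A call has 1 to 8 rows; each row is the pose to reach, as a shift and turn from the pose commanded when the call began, along the tool's axes at that moment; what a row does not reach only later rows make up. A row lasts 1/12 s, in which the tool goes at most 41.7 mm and 7.16 degrees, less where a joint would pass 70% of its speed; a pose out of reach is approached as far as the arm can. A call with a gripper value outside its range is refused whole. "grip" is the opening, from 0 (shut) to 1 (fully open), set as the call begins (left out, the last holds). The fingers move at their own pace and stop on an object; the grip force is fixed at half the most. Time passes only in rows, so rows that repeat a pose let the fingers close. It gives the time, the measured TCP pose, the force, the opening and the grip force at its end, in the units of the state.
- monitor.state(): the state, without advancing time (a new reading comes with each control period).
- imaging.get_image(name): name is "scene" or "side" or "wrist"; returns (picture, depth): 384x512x3 uint8, blue, green, red; 384x512 float32, m along the optical axis (not along the pixel's ray), 0 where there is no reading.
- imaging.calibration(name): a dict with "fx", "fy", "cx", "cy" (pixels), "position" and "attitude" of the camera in the world; the wrist camera has in their place "T_tool_cam" (4x4, takes a point from camera to tool coordinates, whose origin is the TCP and whose axes are the flange's). Camera axes: x right, y down, z forward; pixel columns grow to the right and rows downward; lengths in m; the calibration is good to about 2 mm. A picture is of the moment at which its call begins: read the wrist's pose just before it. calibration takes no time and is no camera call.
- workorder.close_job(): hands the job in; it is judged then, once.
The state is a dict: "time": time; "qpos": joint angles; "joint_vel": joint speeds; "tau": joint torques, N m; "tool_pos": TCP position; "tcp_rot": TCP orientation; "wrist_force": force on the tool from outside, world axes, zero at the start; "wrist_torque": the same for the moment, N m; "opening": finger opening in m; "grip_force": force on a finger pad.
Only numpy, scipy, OpenCV 4.12 (cv2) and the standard library are available. Lean on these libraries where they do the work, as an engineer would, in place of code of your own. Each camera call takes 0.05 s, during which the arm holds its last target. There are 200 camera calls.

## Working session

There is one attempt and no reset: what is moved stays moved. The work goes in short steps, Python scripts to look and compute and a tool call to move; the robot and the scene stay as the last step left them, time stands still between calls to the robot, and variables do not carry over. Pictures are saved under pics/ and viewed, at most 10 in all, crops included, and the job is handed in when it is done.

Besides the shell and the picture viewer there is one more tool, called after ">>>" as name(argument=value, ...) on one line, values as JSON. arm_command: Moves the arm, as the interface text tells. Its arguments: {"type":"object","properties":{"plan":{"type":"array","items":{"type":"object","properties":{"linear":{"type":"array","items":{"type":"number"}},"roll":{"type":"number"}}}},"grip":{"type":"number"}},"required":["plan"]}

```bash
mkdir -p pics; cat > h.py <<'E'
import numpy as np, cv2
from rig import monitor, imaging, workorder, bot
from scipy.spatial.transform import Rotation as R
def rot(q): return R.from_quat([q[1],q[2],q[3],q[0]]).as_matrix()
def cam(name):
    c=imaging.calibration(name)
    if 'T_tool_cam' in c:
        s=monitor.state(); T=np.array(c['T_tool_cam']); Rt=rot(s['tcp_rot'])
        return c,Rt@T[:3,:3],Rt@T[:3,3]+np.array(s['tool_pos'])
    a=np.array(c['attitude']); return c,(rot(a) if a.size==4 else a),np.array(c['position'])
def ray(cm,u,v,z):
    c,Rm,p=cm; d=Rm@np.array([(u-c['cx'])/c['fx'],(v-c['cy'])/c['fy'],1]); return p+d*(z-p[2])/d[2]
def proj(cm,P):
    c,Rm,p=cm; q=Rm.T@(np.array(P)-p); return c['fx']*q[0]/q[2]+c['cx'],c['fy']*q[1]/q[2]+c['cy']
def pts(cm,dep):
    c,Rm,p=cm; v,u=np.indices(dep.shape); 
    return (np.stack([(u-c['cx'])/c['fx']*dep,(v-c['cy'])/c['fy']*dep,dep],-1)@Rm.T)+p
E
python3 - <<'E'
from h import *
print(monitor.state())
ims=[]
for n in ("scene","side","wrist"):
    print(n,imaging.calibration(n)); cm=cam(n); im,d=imaging.get_image(n); np.savez(n+'.npz',im=im,d=d); ims.append(im)
cv2.imwrite('pics/scene.png',ims[0]);cv2.imwrite('pics/side.png',ims[1]);cv2.imwrite('pics/wrist.png',ims[2])
E
```

```text
{'time': 0.0, 'qpos': array([-6.65999973e-02,  3.00455862e-01,  1.52160238e+00, -2.42183854e-05,
        1.32069113e+00, -6.65878119e-02]), 'joint_vel': array([ 0.0008803 ,  0.00028883,  0.00025276, -0.00102721, -0.001758  ,
        0.00094046]), 'tau': array([ 2.33377898e-03, -5.43485534e+01, -3.61782753e+01,  2.82532977e-05,
        4.14875918e-03, -3.55991256e-05]), 'tool_pos': array([5.49759949e-01, 7.32216226e-06, 2.30720662e-01]), 'tcp_rot': array([-4.27543531e-04,  7.07108847e-01,  7.07104479e-01, -3.89668184e-04]), 'wrist_force': array([ 0.56764834, -0.08669655, -0.42347466]), 'wrist_torque': array([ 0.01031883, -0.00162445,  0.00270169]), 'grip_force': 0.0, 'opening': 0.08535128115892163}
scene {'fx': 405.9075730215069, 'fy': 405.9075730215069, 'cx': 254.52243170306664, 'cy': 185.67715640307463, 'position': array([ 1.08870641, -0.53032097,  1.17118769]), 'attitude': array([-0.25939482,  0.88790072,  0.36599527, -0.1019515 ])}
side {'fx': 357.7114378531842, 'fy': 357.7114378531842, 'cx': 258.0493641710272, 'cy': 190.40240166452122, 'position': array([0.46680702, 0.56143344, 0.75611609]), 'attitude': array([ 0.03849578, -0.09852676,  0.93378656, -0.34183799])}
wrist {'fx': 274.97989810762806, 'fy': 274.97989810762806, 'cx': 252.94409782172883, 'cy': 186.9144463183065, 'T_tool_cam': array([[-1.07057656e-03, -9.61333505e-01, -2.75384722e-01,
         7.02142420e-02],
       [ 9.99999092e-01, -1.25469084e-03,  4.92404760e-04,
         1.51045994e-04],
       [-8.18887881e-04, -2.75383945e-01,  9.61333975e-01,
        -1.43087052e-01],
       [ 0.00000000e+00,  0.00000000e+00,  0.00000000e+00,
         1.00000000e+00]])}
```

View pics/scene.png

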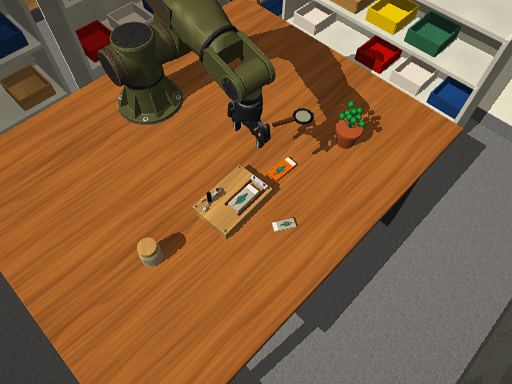

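View pics/wrist.png

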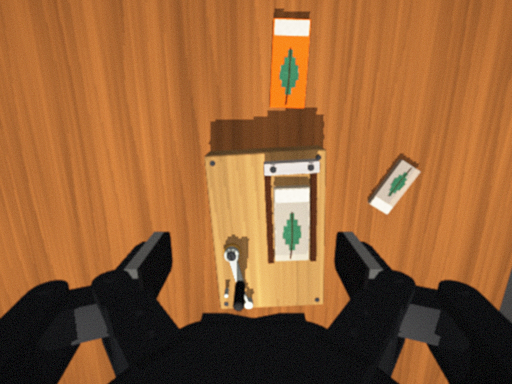

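The wrist view shows the stand at (265,230), with the stop at (292,168) at its far end and the clip pivot at (232,256). The clip's black post is at (239,295) and its nose at about (249,304).

Plate candidates in the wrist view:
- Orange plate at (290,60): excluded because it is orange.
- Small white plate at (395,185): excluded because it is the smaller white one.
- White plate in the channel at (292,222): larger and in the channel, so this is the one meant.

Next I measure the stand and confirm in a crop.

```bash
python3 - <<'E'
from h import *
cm=cam('wrist'); f=np.load('wrist.npz'); im,d=f['im'],f['d']
P=pts(cm,d)
def rect(P,m,lab):
    q=P[m][:,:2].astype(np.float32); r=cv2.minAreaRect(q); print(lab,len(q),r,cv2.boxPoints(r).round(4).tolist())
m=(d>0)&(abs(P[...,2]-.04)<.004); 
n,l,s,c=cv2.connectedComponentsWithStats(m.astype(np.uint8)); k=1+s[1:,4].argmax(); print(s[k],P[l==k][:,2].mean())
rect(P,l==k,'stand'); 
for n in('scene','side'):
    g=np.load(n+'.npz'); Q=pts(cam(n),g['d']); mm=(abs(Q[...,2]-.04)<.004)&(g['d']>0)
    a,l2,s2,c2=cv2.connectedComponentsWithStats(mm.astype(np.uint8)); k2=1+s2[1:,4].argmax(); rect(Q,l2==k2,n); print(s2[k2])
# black post
hsv=cv2.cvtColor(im,cv2.COLOR_BGR2HSV)
for (u,v,z) in ((232,256,.052),(239,283,.096),(249,304,.053),(240,307,.06)):print(u,v,ray(cm,u,v,z),P[v,u])
cv2.imwrite('pics/crop.png',cv2.resize(im[130:330,190:440],None,fx=3.2,fy=3,interpolation=cv2.INTER_CUBIC))
E
```

```text
[  204   148   122   161 12107] 0.0404290965799992
stand 12107 ((0.5696645975112915, -0.09244382381439209), (0.1500859558582306, 0.22519885003566742), 3.1150033473968506) [[0.4885999858379364, 0.01590000092983246], [0.5008999705314636, -0.20900000631809235], [0.6506999731063843, -0.20080000162124634], [0.6384999752044678, 0.02410000003874302]]
scene 1815 ((0.571525514125824, -0.09497448056936264), (0.15174536406993866, 0.2257680594921112), 3.418635845184326) [[0.48910000920295715, 0.013199999928474426], [0.5024999976158142, -0.21220000088214874], [0.6539999842643738, -0.20309999585151672], [0.640500009059906, 0.022199999541044235]]
[ 192  164   80   71 1815]
side 2325 ((0.5685334205627441, -0.0915287584066391), (0.1493385136127472, 0.2274612933397293), 3.0908515453338623) [[0.4878000020980835, 0.017999999225139618], [0.5001000165939331, -0.20909999310970306], [0.6492000222206116, -0.20110000669956207], [0.6370000243186951, 0.026100000366568565]]
[ 239  146   65   66 2325]
232 256 [ 0.52239174 -0.1162615   0.052     ] [ 0.52280922 -0.11345098  0.05685207]
239 283 [ 0.53357794 -0.12614036  0.096     ] [ 0.53153651 -0.15041354  0.06164205]
249 304 [ 0.54434675 -0.19009536  0.053     ] [ 0.54436716 -0.18917058  0.05414016]
240 307 [ 0.53223154 -0.18922986  0.06      ] [ 0.53432817 -0.15877374  0.09685289]
```

View pics/crop.png

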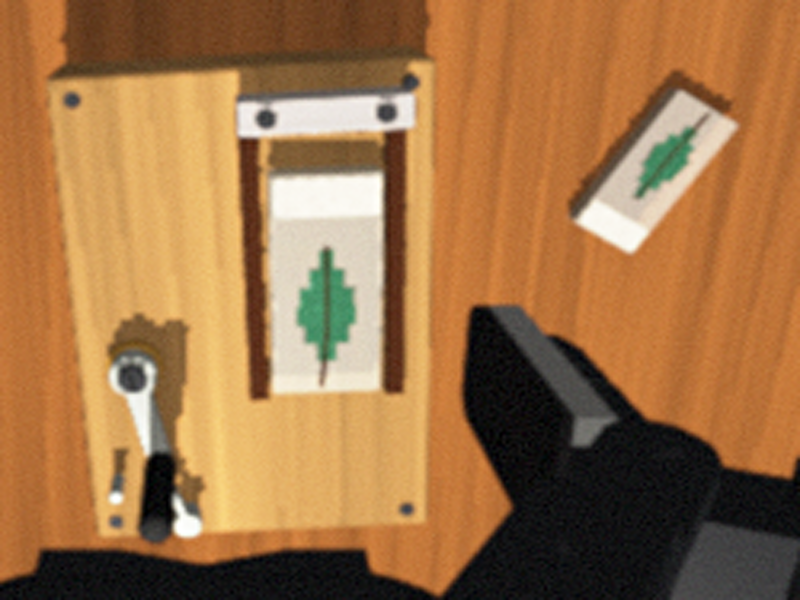

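The crop confirms the white plate lying in the channel, with a gap to the stop at crop (325,155). The clip's pivot, post top and nose are at crop (133,375), (155,530) and (187,522). The stand rectangle comes out at 150 x 225 mm at z 0.040, as given. Next I pin down the post.

```bash
cat >> h.py <<'E'
ex=np.array([-0.0545,0.9985]); ey=np.array([-0.9985,-0.0545])
O=np.array([0.5976,-0.0533])
PIV=O-.056*ex+.08*ey
def post(th,r=.045): return PIV+r*(-ex*np.cos(th)-ey*np.sin(th))
def local(p): p=np.array(p)[:2]-O; return p@ex,p@ey
E
python3 - <<'E'
from h import *
print('piv',PIV)
for n in('wrist','scene','side'):
    g=np.load(n+'.npz'); Q=pts(cam(n),g['d']); D=np.hypot(Q[...,0]-PIV[0],Q[...,1]-PIV[1])
    m=(g['d']>0)&(D<.065)&(D>.03)&(Q[...,2]>.064)&(Q[...,2]<.099)
    q=Q[m]; 
    if len(q)<3: print(n,len(q)); continue
    mid=(q.min(0)+q.max(0))/2; print(n,len(q),q.mean(0),mid,q.min(0),q.max(0)); v=mid[:2]-PIV; print('th',np.arctan2(-v@ey,-v@ex),np.hypot(*v))
for th in(.2,.22,.25,1.3,1.57): print(th,post(th))
g=np.load('scene.npz');c=cam('scene')
for nm,u,v in(('jar',150,257),('mag',303,117),('pot',347,140)): print(nm,ray(c,u,v,.02))
E
```

```text
piv [ 0.520772 -0.113576]
wrist 261 [ 0.53177353 -0.15368258  0.08560404] [ 0.5314857  -0.15683077  0.08109547] [ 0.52471386 -0.16376312  0.0640987 ] [ 0.53825753 -0.14989842  0.09809224]
th 0.1882738935481955 0.044561847278748755
scene 33 [ 0.53612116 -0.16128532  0.08480225] [ 0.53472371 -0.15957343  0.08055626] [ 0.52787321 -0.16657839  0.0644124 ] [ 0.54157422 -0.15256848  0.09670013]
th 0.23996759164587814 0.04806676777090842
side 52 [ 0.53005306 -0.15422514  0.08328021] [ 0.5305142  -0.15667317  0.08136682] [ 0.52381541 -0.16341735  0.0648759 ] [ 0.53721298 -0.14992898  0.09785774]
th 0.16778764079656724 0.04418456816637509
0.2 [ 0.53210232 -0.1571256 ]
0.22 [ 0.53297099 -0.1568903 ]
0.25 [ 0.53426474 -0.1565049 ]
1.3 [ 0.56472312 -0.12323226]
1.57 [ 0.56570644 -0.11115928]
jar [ 0.53917954 -0.40793808  0.02      ]
mag [0.49710113 0.3426627  0.02      ]
pot [0.68253721 0.37216938 0.02      ]
```

>>> arm_command(plan=[{"linear": [-0.04, -0.005, 0.02], "roll": -5}, {"linear": [-0.075, -0.01, 0.04], "roll": -10}, {"linear": [-0.11, -0.014, 0.06], "roll": -14}, {"linear": [-0.14, -0.018, 0.08], "roll": -14}, {"linear": [-0.157, -0.018, 0.1], "roll": -14}, {"linear": [-0.157, -0.018, 0.106], "roll": -14}, {"linear": [-0.157, -0.018, 0.106], "roll": -14}, {"linear": [-0.157, -0.018, 0.106], "roll": -14}], grip=0.42)

```text
time: 0.82
tool_pos: [0.5322, -0.1564, 0.1256]
tcp_rot: [-0.0, 0.616, 0.788, 0.0]
wrist_force: [0.6, 0.3, -0.4]
opening: 0.0356
grip_force: 0.0
```

```bash
python3 - <<'E'
from h import *
s=monitor.state(); print(s['time'],s['tool_pos'],s['tcp_rot'],s['opening'],s['wrist_force'])
Rt=rot(s['tcp_rot']); print(Rt[:,0],Rt[:,1])
cm=cam('wrist'); im,d=imaging.get_image('wrist'); P=pts(cm,d)
D=np.hypot(P[...,0]-.532,P[...,1]+.157); m=(d>0)&(D<.014)&(P[...,2]>.09)&(P[...,2]<.1); q=P[m]; print(len(q),q.mean(0),(q.min(0)+q.max(0))/2,q.min(0),q.max(0))
cv2.imwrite('pics/w2.png',im)
E
```

```text
0.8167 [ 0.53216079 -0.15642998  0.1255759 ] [-1.33957168e-04  6.15604813e-01  7.88055007e-01  4.73094536e-05] 0.03564245431913967 [ 0.56394188  0.3194681  -0.37789251]
[-2.42061393e-01  9.70260898e-01  2.69379088e-04] [ 9.70260923e-01  2.42061425e-01 -9.03644506e-05]
345 [ 0.53142243 -0.15664942  0.09587985] [ 0.53161106 -0.15751668  0.09456705] [ 0.52489965 -0.16423328  0.09002635] [ 0.53832247 -0.15080007  0.09910776]
```

View pics/w2.png

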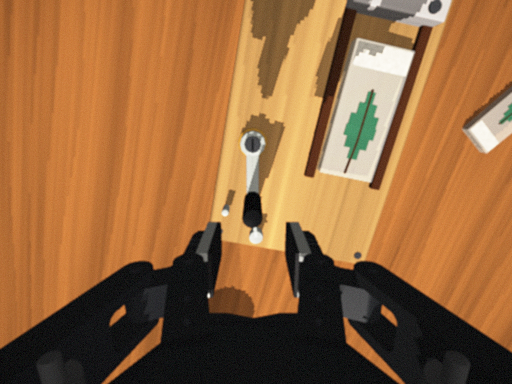

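The post top at (253,215) is centred between the pads at (215,260) and (293,260). Its measured height of 0.096 and its position agree to 1 mm, so I lower onto it and narrow the cage.

>>> arm_command(plan=[{"linear": [0, 0, 0.025], "roll": 0}, {"linear": [0, 0, 0.05], "roll": 0}, {"linear": [0, 0, 0.062], "roll": 0}, {"linear": [0, 0, 0.062], "roll": 0}, {"linear": [0, 0, 0.062], "roll": 0}])

```text
time: 1.28
tool_pos: [0.5325, -0.1566, 0.0642]
tcp_rot: [0.0, 0.615, 0.788, 0.0]
wrist_force: [0.1, 0.5, -0.1]
opening: 0.036
grip_force: 0.0
```

>>> arm_command(plan=[{"linear": [0, 0, 0]}, {"linear": [0, 0, 0]}, {"linear": [0, 0, 0]}, {"linear": [0, 0, 0]}], grip=0.21)

```text
validation failed for argument at $.pl...
```

>>> arm_command(plan=[{"linear": [0, 0, 0], "roll": 0}, {"linear": [0, 0, 0], "roll": 0}, {"linear": [0, 0, 0], "roll": 0}, {"linear": [0, 0, 0], "roll": 0}], grip=0.21)

```text
time: 1.62
tool_pos: [0.5323, -0.1571, 0.0641]
tcp_rot: [0.001, 0.616, 0.788, 0.0]
wrist_force: [-0.5, 0.4, -0.3]
opening: 0.0179
grip_force: 0.0
```

>>> arm_command(plan=[{"linear": [0.0002, 0.0039, 0], "roll": -5}, {"linear": [0.0007, 0.0078, 0], "roll": -10}, {"linear": [0.0015, 0.0116, 0], "roll": -15}, {"linear": [0.0027, 0.0154, 0], "roll": -20}, {"linear": [0.0042, 0.019, 0], "roll": -25}, {"linear": [0.006, 0.0225, 0], "roll": -30}, {"linear": [0.006, 0.0225, 0], "roll": -30}, {"linear": [0.006, 0.0225, 0], "roll": -30}])

```text
time: 2.28
tool_pos: [0.5525, -0.1458, 0.0635]
tcp_rot: [0.0, 0.392, 0.92, 0.0]
wrist_force: [0.5, -0.5, 0.4]
opening: 0.0176
grip_force: 0.0
```

>>> arm_command(plan=[{"linear": [0.0002, 0.0039, 0], "roll": -5}, {"linear": [0.0007, 0.0078, 0], "roll": -10}, {"linear": [0.0015, 0.0116, 0], "roll": -15}, {"linear": [0.0027, 0.0154, 0], "roll": -20}, {"linear": [0.0037, 0.018, 0], "roll": -23.6}, {"linear": [0.0037, 0.018, 0], "roll": -23.6}])

```text
time: 2.78
tool_pos: [0.5627, -0.1305, 0.0634]
tcp_rot: [-0.0, 0.194, 0.981, -0.0]
wrist_force: [-0.2, 0.9, -0.8]
opening: 0.0179
grip_force: 0.0
```

```bash
cat >> h.py <<'E'
def look(name):
    s=monitor.state(); Rt=rot(s['tcp_rot']); v=np.array(s['tool_pos'])[:2]-PIV
    print('t',s['time'],'tcp local',np.round(local(s['tool_pos']),4),'th',np.arctan2(-v@ey,-v@ex),'r',np.hypot(*v),'yaw err',np.degrees(np.arctan2(Rt[1,0],Rt[0,0])-np.arctan2(-v[1],-v[0])),'Ftool',np.round(Rt.T@s['wrist_force'],2),s['tool_pos'][2])
    if name:
        im,d=imaging.get_image(name); np.savez(name+'2.npz',im=im,d=d); return im
E
python3 - <<'E'
from h import *
im=look('wrist'); cv2.imwrite('pics/w3.png',im)
im,d=imaging.get_image('side'); cv2.imwrite('pics/s3.png',cv2.resize(im[100:260,180:380],None,fx=4,fy=3.7,interpolation=cv2.INTER_CUBIC))
E
```

```text
t 2.7833 tcp local [-0.0752  0.0391] th 1.1330731699924157 r 0.04519177306494073 yaw err -0.4293951173257497 Ftool [0.51 0.8  0.8 ] 0.0633749375569093
```

View pics/w3.png

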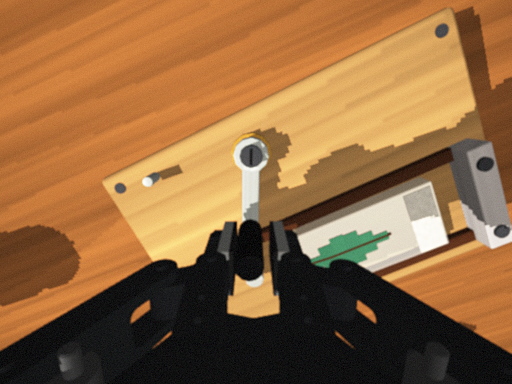

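View pics/s3.png

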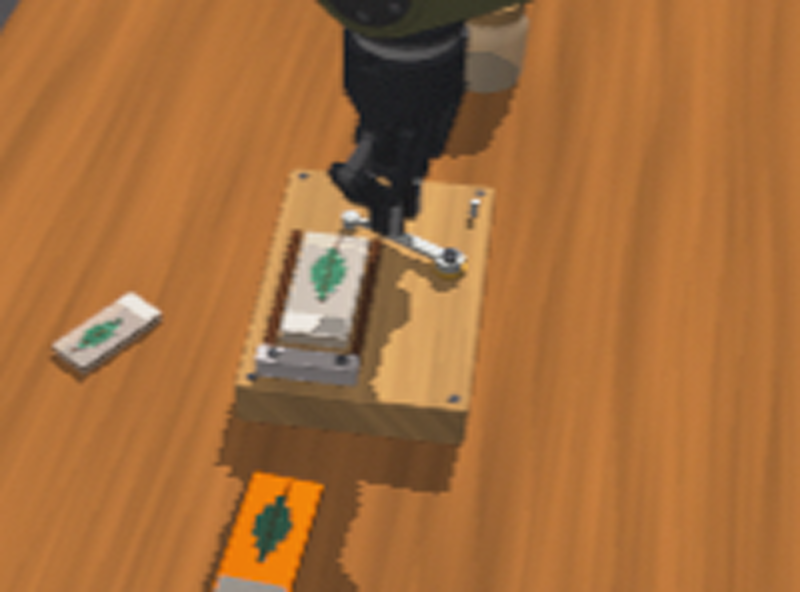

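The wrist view shows the post at (249,250) riding on the trailing pad. The side crop shows the nose at (350,220) just behind the plate's end edge at (335,235). I carry on slowly.

>>> arm_command(plan=[{"linear": [0.0, 0.0016, 0], "roll": -2}, {"linear": [0.0001, 0.0031, 0], "roll": -4}, {"linear": [0.0002, 0.0047, 0], "roll": -6}, {"linear": [0.0004, 0.0063, 0], "roll": -8}, {"linear": [0.0007, 0.0078, 0], "roll": -10}, {"linear": [0.001, 0.0094, 0], "roll": -12}, {"linear": [0.0013, 0.0109, 0], "roll": -14}, {"linear": [0.0017, 0.0124, 0], "roll": -16}])

```text
time: 3.55
tool_pos: [0.5656, -0.119, 0.0633]
tcp_rot: [-0.0, 0.057, 0.998, -0.0]
wrist_force: [-3.0, -2.3, 0.5]
opening: 0.0177
grip_force: 1.7
```

```bash
python3 - <<'E'
from h import *
look('')
E
```

```text
t 3.55 tcp local [-0.0638  0.0356] th 1.3963464883090067 r 0.04513159125305013 yaw err 0.3303454928816994 Ftool [ 2.77 -2.62 -0.46] 0.06330295549284937
```

>>> arm_command(plan=[{"linear": [0.0, 0.0008, 0], "roll": -1}, {"linear": [0.0, 0.0016, 0], "roll": -2}, {"linear": [0.0001, 0.0024, 0], "roll": -3}, {"linear": [0.0001, 0.0031, 0], "roll": -4}, {"linear": [0.0002, 0.0039, 0], "roll": -5}])

```text
time: 3.97
tool_pos: [0.5661, -0.1146, 0.0633]
tcp_rot: [-0.0, 0.012, 1.0, -0.0]
wrist_force: [-2.0, -2.6, 0.9]
opening: 0.0179
grip_force: 1.7
```

```bash
python3 - <<'E'
from h import *
look('')
E
```

```text
t 3.9667 tcp local [-0.0595  0.0348] th 1.4932983695898654 r 0.04533359140615107 yaw err -0.042368392228672024 Ftool [ 1.89 -2.69 -0.9 ] 0.0632650789043305
```

>>> arm_command(plan=[{"linear": [0, 0.0003, 0], "roll": -0.4}, {"linear": [0, 0.0006, 0], "roll": -0.8}, {"linear": [0, 0.0008, 0], "roll": -1}])

```text
time: 4.22
tool_pos: [0.5661, -0.1138, 0.0633]
tcp_rot: [-0.0, 0.003, 1.0, -0.0]
wrist_force: [-2.6, -2.9, 0.7]
opening: 0.0176
grip_force: 1.6
```

>>> arm_command(plan=[{"linear": [0, 0.0003, 0], "roll": -0.4}, {"linear": [0, 0.0006, 0], "roll": -0.8}, {"linear": [0, 0.0008, 0], "roll": -1}])

```text
time: 4.47
tool_pos: [0.5662, -0.1129, 0.0632]
tcp_rot: [-0.0, -0.006, 1.0, 0.0]
wrist_force: [-1.8, -2.6, 0.6]
opening: 0.0182
grip_force: 1.6
```

>>> arm_command(plan=[{"linear": [0, 0.0003, 0], "roll": -0.4}, {"linear": [0, 0.0006, 0], "roll": -0.8}, {"linear": [0, 0.0008, 0], "roll": -1}])

```text
time: 4.72
tool_pos: [0.5662, -0.1121, 0.0633]
tcp_rot: [-0.0, -0.014, 1.0, 0.0]
wrist_force: [-2.6, -4.5, 1.5]
opening: 0.0179
grip_force: 1.6
```

```bash
python3 - <<'E'
from h import *
im=look('wrist'); a,d=imaging.get_image('side')
cv2.imwrite('pics/c4.png',np.hstack([cv2.resize(im[120:320,230:512],(420,300),interpolation=cv2.INTER_CUBIC),cv2.resize(a[140:220,230:300],(350,300),interpolation=cv2.INTER_CUBIC)]))
E
```

```text
t 4.7167 tcp local [-0.057   0.0346] th 1.54848975047395 r 0.04541505465756889 yaw err -0.20862176251145126 Ftool [ 2.75 -4.41 -1.5 ] 0.06326051364469487
```

View pics/c4.png

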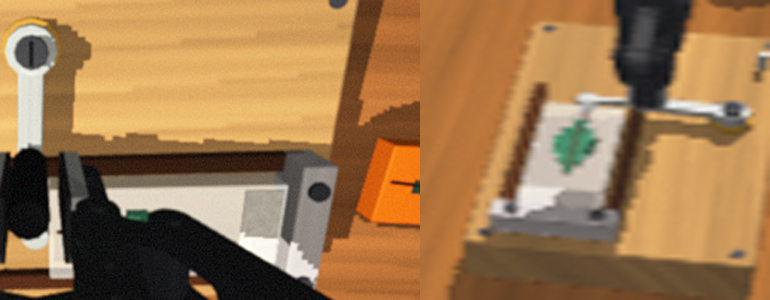

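The plate's far edge, at (287,185) in the left crop, now meets the stop and the force is rising. From here I press in fine steps, watching the force.

>>> arm_command(plan=[{"linear": [0, 0.0002, 0], "roll": -0.2}, {"linear": [0, 0.0003, 0], "roll": -0.3}, {"linear": [0, 0.0003, 0], "roll": -0.3}])

```text
time: 5.07
tool_pos: [0.5662, -0.1119, 0.0633]
tcp_rot: [0.0, -0.017, 1.0, -0.0]
wrist_force: [-2.3, -3.0, 0.1]
opening: 0.0182
grip_force: 1.5
```

>>> arm_command(plan=[{"linear": [0, 0.0002, 0], "roll": -0.2}, {"linear": [0, 0.0004, 0], "roll": -0.4}, {"linear": [0, 0.0004, 0], "roll": -0.4}])

```text
time: 5.32
tool_pos: [0.5661, -0.1116, 0.0633]
tcp_rot: [0.0, -0.02, 1.0, -0.0]
wrist_force: [-2.9, -5.0, 0.1]
opening: 0.0181
grip_force: 2.3
```

>>> arm_command(plan=[{"linear": [0, 0.0002, 0], "roll": -0.2}, {"linear": [0, 0.0003, 0], "roll": -0.3}, {"linear": [0, 0.0003, 0], "roll": -0.3}])

```text
time: 5.57
tool_pos: [0.5661, -0.1115, 0.0633]
tcp_rot: [-0.0, -0.023, 1.0, -0.0]
wrist_force: [-3.3, -5.9, -0.2]
opening: 0.0179
grip_force: 3.1
```

>>> arm_command(plan=[{"linear": [0, 0.0002, 0], "roll": -0.1}, {"linear": [0, 0.0003, 0], "roll": -0.2}, {"linear": [0, 0.0003, 0], "roll": -0.2}])

```text
time: 5.82
tool_pos: [0.5661, -0.1114, 0.0633]
tcp_rot: [-0.0, -0.024, 1.0, -0.0]
wrist_force: [-2.7, -8.2, -0.3]
opening: 0.0176
grip_force: 3.7
```

>>> arm_command(plan=[{"linear": [0, 0.0002, 0], "roll": 0}, {"linear": [0, 0.0003, 0], "roll": 0}, {"linear": [0, 0.0003, 0], "roll": 0}])

```text
time: 6.07
tool_pos: [0.5661, -0.1113, 0.0633]
tcp_rot: [0.0, -0.024, 1.0, -0.001]
wrist_force: [-2.4, -9.1, -0.8]
opening: 0.0177
grip_force: 4.4
```

>>> arm_command(plan=[{"linear": [0, 0.0002, 0], "roll": 0}, {"linear": [0, 0.0003, 0], "roll": 0}, {"linear": [0, 0.0003, 0], "roll": 0}])

```text
time: 6.32
tool_pos: [0.5661, -0.1112, 0.0633]
tcp_rot: [0.0, -0.024, 1.0, -0.001]
wrist_force: [-2.5, -9.2, -0.4]
opening: 0.0182
grip_force: 5.1
```

>>> arm_command(plan=[{"linear": [0, 0.0002, 0], "roll": 0}, {"linear": [0, 0.0003, 0], "roll": 0}, {"linear": [0, 0.0003, 0], "roll": 0}])

```text
time: 6.57
tool_pos: [0.5661, -0.1111, 0.0633]
tcp_rot: [0.0, -0.024, 1.0, -0.001]
wrist_force: [-1.9, -12.9, -0.6]
opening: 0.0177
grip_force: 5.8
```

>>> arm_command(plan=[{"linear": [0, 0, 0], "roll": 0}, {"linear": [0, 0, 0], "roll": 0}, {"linear": [0, 0, 0], "roll": 0}, {"linear": [0, 0, 0], "roll": 0}, {"linear": [0, 0, 0], "roll": 0}, {"linear": [0, 0, 0], "roll": 0}, {"linear": [0, 0, 0], "roll": 0}, {"linear": [0, 0, 0], "roll": 0}])

```text
time: 7.23
tool_pos: [0.5661, -0.111, 0.0633]
tcp_rot: [0.0, -0.024, 1.0, -0.001]
wrist_force: [-2.0, -11.9, -2.6]
opening: 0.0177
grip_force: 5.8
```

>>> arm_command(plan=[{"linear": [0, 0, 0], "roll": 0}, {"linear": [0, 0, 0], "roll": 0}, {"linear": [0, 0, 0], "roll": 0}, {"linear": [0, 0, 0], "roll": 0}, {"linear": [0, 0, 0], "roll": 0}, {"linear": [0, 0, 0], "roll": 0}, {"linear": [0, 0, 0], "roll": 0}, {"linear": [0, 0, 0], "roll": 0}])

```text
time: 7.9
tool_pos: [0.5661, -0.1111, 0.0633]
tcp_rot: [0.0, -0.024, 1.0, -0.001]
wrist_force: [-2.7, -11.6, -0.3]
opening: 0.0178
grip_force: 5.8
```

>>> arm_command(plan=[{"linear": [0, 0, 0], "roll": 0}, {"linear": [0, 0, 0], "roll": 0}, {"linear": [0, 0, 0], "roll": 0}, {"linear": [0, 0, 0], "roll": 0}, {"linear": [0, 0, 0], "roll": 0}, {"linear": [0, 0, 0], "roll": 0}, {"linear": [0, 0, 0], "roll": 0}, {"linear": [0, 0, 0], "roll": 0}])

```text
time: 8.57
tool_pos: [0.5661, -0.1111, 0.0634]
tcp_rot: [0.0, -0.024, 1.0, -0.001]
wrist_force: [-1.8, -12.1, -0.5]
opening: 0.0179
grip_force: 5.8
```

>>> arm_command(plan=[{"linear": [0, 0, 0], "roll": 0}, {"linear": [0, 0, 0], "roll": 0}, {"linear": [0, 0, 0], "roll": 0}, {"linear": [0, 0, 0], "roll": 0}, {"linear": [0, 0, 0], "roll": 0}, {"linear": [0, 0, 0], "roll": 0}, {"linear": [0, 0, 0], "roll": 0}, {"linear": [0, 0, 0], "roll": 0}])

```text
time: 9.23
tool_pos: [0.5661, -0.111, 0.0633]
tcp_rot: [0.0, -0.024, 1.0, -0.001]
wrist_force: [-2.6, -11.2, -1.3]
opening: 0.0181
grip_force: 5.8
```

```bash
python3 - <<'E'
from h import *
look('')
E
```

```text
t 9.2333 tcp local [-0.0559  0.0346] th 1.5726656702320052 r 0.04539990840384911 yaw err -0.4415783410276259 Ftool [  3.17 -11.02   1.28] 0.06331946368690558
```

Held for over 2.5 s at about 5 N at the nose. Now I swing the clip clear.

>>> arm_command(plan=[{"linear": [0, -0.0008, 0], "roll": 1}, {"linear": [0.0001, -0.0024, 0], "roll": 3}, {"linear": [0.0002, -0.0047, 0], "roll": 6}, {"linear": [0.0007, -0.0078, 0], "roll": 10}, {"linear": [0.0015, -0.0116, 0], "roll": 15}, {"linear": [0.0027, -0.0154, 0], "roll": 20}, {"linear": [0.0042, -0.019, 0], "roll": 25}, {"linear": [0.006, -0.0225, 0], "roll": 30}])

```text
time: 9.9
tool_pos: [0.562, -0.1322, 0.0636]
tcp_rot: [0.001, 0.237, 0.972, 0.001]
wrist_force: [4.8, 2.1, -1.5]
opening: 0.0176
grip_force: 2.0
```

>>> arm_command(plan=[{"linear": [0.0002, -0.0039, 0], "roll": 5}, {"linear": [0.0007, -0.0078, 0], "roll": 10}, {"linear": [0.0015, -0.0116, 0], "roll": 15}, {"linear": [0.0027, -0.0154, 0], "roll": 20}, {"linear": [0.0042, -0.019, 0], "roll": 25}, {"linear": [0.006, -0.0225, 0], "roll": 30}, {"linear": [0.006, -0.0225, 0], "roll": 30}])

```text
time: 10.48
tool_pos: [0.546, -0.15, 0.0637]
tcp_rot: [0.001, 0.481, 0.877, 0.0]
wrist_force: [0.4, -0.5, -0.0]
opening: 0.0176
grip_force: 0.1
```

```bash
python3 - <<'E'
from h import *
look('')
E
```

```text
t 10.4833 tcp local [-0.0938  0.0568] th 0.5504664611500971 r 0.04432643603134095 yaw err -2.107395311848731 Ftool [-0.59  0.06  0.05] 0.06365529826347573
```

Another 20° brings the clip to about 0.25 rad.

>>> arm_command(plan=[{"linear": [0.0002, -0.0039, 0], "roll": 5}, {"linear": [0.0007, -0.0078, 0], "roll": 10}, {"linear": [0.0015, -0.0116, 0], "roll": 15}, {"linear": [0.0027, -0.0154, 0], "roll": 20}, {"linear": [0.0027, -0.0154, 0], "roll": 20}, {"linear": [0.0027, -0.0154, 0], "roll": 20}, {"linear": [0.0027, -0.0154, 0], "roll": 20}])

```text
time: 11.07
tool_pos: [0.5313, -0.1557, 0.0632]
tcp_rot: [-0.0, 0.622, 0.783, 0.0]
wrist_force: [0.2, 0.8, -0.3]
opening: 0.0178
grip_force: 0.1
```

>>> arm_command(plan=[{"linear": [0, 0, 0], "roll": 0}, {"linear": [0, 0, 0], "roll": 0}, {"linear": [0, 0, 0], "roll": 0}, {"linear": [0, 0, 0], "roll": 0}], grip=0.45)

```text
time: 11.4
tool_pos: [0.5311, -0.156, 0.0632]
tcp_rot: [-0.0, 0.624, 0.782, -0.0]
wrist_force: [0.7, 0.7, -1.1]
opening: 0.038
grip_force: 0.0
```

```bash
python3 - <<'E'
from h import *
look('')
print(monitor.state()['opening'],monitor.state()['grip_force'])
E
```

```text
t 11.4 tcp local [-0.0989  0.072 ] th 0.18533251694008981 r 0.04367321502177542 yaw err -0.8992187318846329 Ftool [0.57 0.83 1.06] 0.0632146682985783
0.03796918696718736 0.0
```

The gripper is open around the post without contact. I raise it straight up and check.

>>> arm_command(plan=[{"linear": [0, 0, -0.02], "roll": 0}, {"linear": [0, 0, -0.05], "roll": 0}, {"linear": [0, 0, -0.085], "roll": 0}, {"linear": [0, 0, -0.12], "roll": 0}, {"linear": [0, 0, -0.15], "roll": 0}, {"linear": [0, 0, -0.15], "roll": 0}, {"linear": [0, 0, -0.15], "roll": 0}, {"linear": [0, 0, -0.15], "roll": 0}])

```text
time: 12.07
tool_pos: [0.5308, -0.156, 0.2125]
tcp_rot: [-0.0, 0.624, 0.782, -0.0]
wrist_force: [-0.6, -0.5, -0.9]
opening: 0.0385
grip_force: 0.0
```

```bash
python3 - <<'E'
from h import *
look('')
cm=cam('wrist'); im,d=imaging.get_image('wrist'); P=pts(cm,d)
m=(d>0)&(abs(P[...,2]-.0965)<.004)&(np.hypot(P[...,0]-.532,P[...,1]+.157)<.03); q=P[m].mean(0); v=q[:2]-PIV; print('clip',np.arctan2(-v@ey,-v@ex),np.hypot(*v))
cv2.imwrite('pics/w5.png',cv2.resize(im[20:320,160:460],(600,600),interpolation=cv2.INTER_CUBIC))
E
```

```text
t 12.0667 tcp local [-0.0989  0.0723] th 0.17868843423383843 r 0.04355841570834144 yaw err -0.5459768772983603 Ftool [-0.36 -0.69  0.92] 0.21250935395328907
clip 0.23066480920692078 0.044815702821395305
```

View pics/w5.png

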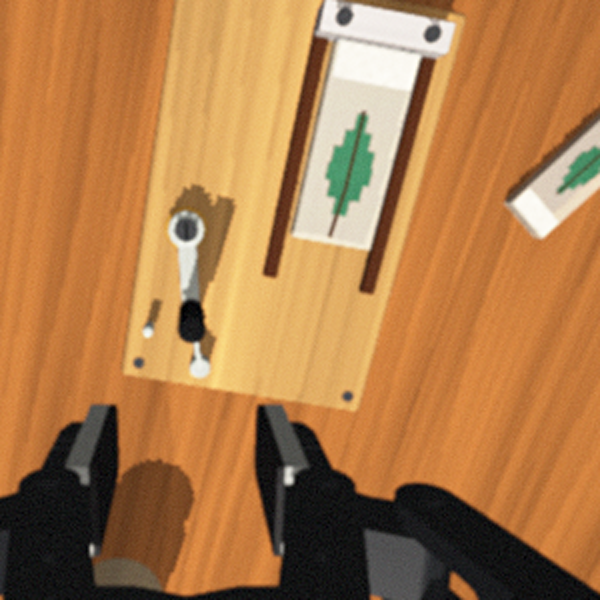

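The crop shows the plate's far edge at (380,45) against the stop and lying square in the channel. The clip is clear beside it, nose at (200,368), measured at 0.23 rad, and the fingers touch nothing.

```bash
python3 -c "
from h import *
print(workorder.close_job())"
```

```text
the job is handed in; nothing more can be done
None
```

I pressed the plate home with the clip at about 5 N (estimated from the wrist force) for over 2 s, swung the clip clear to about 0.23 rad, withdrew the gripper, and handed the job in at about 12 s of the 64 s; no verdict was returned.

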